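# Thread the spatula out of the half-open drawer and hold it over the griddle

### The arm

A 6-joint arm with a two-finger parallel gripper is mounted at the origin on the work surface. World frame = base frame: x ahead of the robot, y to its left, z up, the work surface at z = 0. Lengths are in m, angles in rad, forces in N, time in s.
With the tool pointing down it reaches from about 0.35 to 0.975 m from the base axis. Payload 4.9 kg.
Tool frame: the origin (TCP) lies on the centre line of the jaws, within the pads' length; the fingertips stand 14 mm ahead of it and the grasp point (between the pads) lies 5 mm behind it; z points along the fingers, y is the direction in which the jaws open and shut (so a half turn about z gives the same grasp; the last joint's range is limited). The gripper opens to 85 mm and grips with 20 to 120 N. Pads are 22 mm wide; open, the fingers measure 114 mm over their backs; the gripper's body (76 mm by 85 mm) begins 54 mm behind the grasp point. The pads swing forward as they close: fully open they stand 13 mm farther back than shut.
Start: joints at [-0.119, 0.053, 1.613, -0, 1.476, -0.119], TCP at [0.625, 0, 0.245] pointing down, gripper open.
Joint ranges: [-3.01, 3.01], [-1.01, 2.22], [0.06, 2.58], [-1.02, 4.17], [0.09, 2.62], [-3.14, 3.14]. Speed limits (rad/s): [2.57, 2.57, 3.14, 3.14, 3.14, 3.14].

### API

Orientations are given as a 3x3 rotation matrix whose columns are the frame's x, y, z axes.
In Python, from station import bot gives the robot as it stands.
- The arm moves only by the tool move_arm, never from a script. Its argument "moves" is a list of rows, each a list of 7 numbers: the shift along the world's x, y, z in mm, then the turn, a rotation vector about the world's x, y, z in rad, then the opening, from 0 (shut) to 1 (fully open). A call has 1 to 20 rows; each row is the pose to reach, as a shift and turn from the pose commanded when the call began; what a row does not reach only later rows make up. A row lasts 1/12 s, in which the tool goes at most 41.7 mm and 7.16 degrees, less where a joint would pass 70% of its speed; a pose out of reach is approached as far as the arm can. A call with a gripper value outside its range is refused whole. The fingers move at their own pace and stop on an object; "grip_force" is the grip in N (left out, the last holds). Time passes only in rows, so rows that repeat a pose let the fingers close. It gives the time, the measured TCP pose, the force and the opening at its end, in the units of the state.
- bot.sense(): the state, without advancing time (a new reading comes with each control period).
- bot.read_camera(name): name is "scene" or "side" or "wrist"; returns a dict with "frame" (420x560x3 uint8, blue, green, red), "z_map" (420x560 float32, m along the optical axis (not along the pixel's ray), 0 where there is no reading), "camera_matrix" (3x3 intrinsics, pixels), "dist_coeffs" ([k1, k2, p1, p2, k3] as OpenCV has them; the pictures are not rectified), "rvec" (rotation vector, rad) and "tvec" (3), from world to camera coordinates, as OpenCV has them. Camera axes: x right, y down, z forward; pixel columns grow to the right and rows downward; lengths in m; the calibration is good to about 2 mm. A picture is of the moment at which its call begins.
- bot.close_job(): hands the job in, once; it reports no verdict.
The state is a dict: "t": time; "joint_pos": joint angles; "dq": joint speeds; "joint_efforts": joint torques, N m; "position": TCP position; "tool_rot": TCP orientation; "force": force on the tool from outside, world axes, zero at the start; "moment": the same for the moment, N m; "opening": finger opening in m.
Only numpy, scipy, OpenCV 4.12 (cv2) and the standard library are available. Lean on these libraries where they do the work, as an engineer would, in place of code of your own. Each camera call takes 0.05 s, during which the arm holds its last target. There are 200 camera calls.

### The job

The long red spatula lies in the little drawer unit with its handle still under the cabinet, and the drawer comes out no further. Grasp the spatula, tip it blade-end up and draw it out diagonally over the drawer front without prying it hard against the unit, then finish holding it roughly level in the gripper with the blade over the middle of the griddle, about 10 cm above the cooking plate. Do not put it down or let go, and leave the tortilla keeper and the things on the lazy susan where they are.

Things in the scene. Friction and masses are not known exactly. Their poses are not given: they have to be found in the camera images.
- unit: Fixed wooden drawer unit; nothing on it moves. Origin on the counter under the middle of the cabinet's open face; z up; the drawer sticks out along its -y, the closed cabinet lies along +y: y 0 to 330 mm, 230 wide (x), underside of its top at z 100, top at z 112.
- drawer_floor (a point): Point on the drawer's floor, z 10 mm, 120 mm out from the cabinet face (unit's y -120), mid-width; axes as the unit. Clear inner width 170 mm (x -85 to 85), side walls 8 thick, up to z 45. Inside the cabinet the drawer ends at a back wall at y 117, up to z 45.
- drawer_front (a point): Middle of the top edge of the drawer front, 249 mm out from the cabinet face (unit's y -249), z 70 mm; axes as the unit. The front is 216 mm wide, 12 thick (inner face y -243, outer y -255), with a round steel pull, 20 mm diameter, reaching y -273.
- spatula_grip (a point): Loose red nylon spatula, 320 mm long, 0.1 to 0.18 kg, flat on the drawer floor, blade towards the drawer front, about 90 mm of handle under the cabinet. This is the centre of its handle bar, 18 wide (y) and 16 high (z), where best gripped, near the centre of mass, 18 mm above the floor it lies on. Axes of all spatula points: x towards the blade tip, y across, z up from its upper face.
- spatula_blade (a point): Centre of the spatula's blade (80 mm wide, 95 long, 4 thick), 97 mm ahead of the grip point and 16 mm below it.
- spatula_tip (a point): Middle of the front edge of the blade, 145 mm ahead of the grip point and 16 mm below it.
- spatula_end (a point): End of the handle, 175 mm behind the grip point, on the handle's axis. A round boss here, 24 mm wide and 26 high, rests on the drawer floor; the bar is straight from it to 25 mm ahead of the grip point, its underside 10 mm above the floor.
- griddle_top (a point): Centre of the griddle's cooking plate, on its surface, 50 mm above the counter. Fixed black electric griddle, 250 mm (x) by 270 mm (y), plate 240 by 260 mm with a rim 8 mm high; z is up.
- bowl: Empty white ceramic salsa bowl on the lazy susan, 104 mm wide, 50 mm high, origin under its centre. To be left alone.
- grinder: Steel pepper grinder on the lazy susan, 54 mm wide, 158 mm high, origin under its centre. To be left alone.
- jar: Small glass jar with a lid on the lazy susan, 60 mm wide, 85 mm high, origin under its centre. To be left alone.
- keeper: Closed round plastic tortilla keeper on the counter, 180 mm wide, 78 mm high, origin under its centre. To be left alone.

How it is judged:
On the way, in this order (a step that is already met when the one before it is completed fails the run):
1. the blade tip is above the drawer front while the handle end is still under the cabinet (z of spatula_tip in the frame of unit above 0.072 m and y of spatula_end in the frame of unit above 0.005 m and z of spatula_end in the frame of unit below 0.1 m), for 0.1 s.
2. the handle end has come out from under the cabinet, with the spatula held in the fingers (y of spatula_end in the frame of unit below -0.005 m and contact force between the fingers and spatula above 1 N), for 0.1 s.
At the end, for the whole second after the job is handed in: The spatula is held still in the fingers, touching neither drawer unit nor griddle, right side up and within 20 degrees of level, blade centre within 60 mm of the griddle's centre seen from above and 50 to 170 mm above the cooking plate (horizontal distance between spatula_blade and griddle_top below 0.06 m and z of spatula_blade in the frame of griddle_top between 0.05 and 0.17 m and angle between spatula_blade's own z axis and vertical below 0.35 rad and contact force between the fingers and spatula above 1 N and contact force between spatula and unit below 0.1 N and contact force between spatula and griddle below 0.1 N and linear speed of spatula below 0.05 m/s); the arm keeps its last pose, push and grip.
It fails at once if the spatula is pried against the drawer unit with more than 25 N (contact force between spatula and unit above 25 N).
It fails at once if a bystander is moved by more than 30 mm (distance of any of bowl, grinder, jar, keeper from where it was at the start of the episode above 0.03 m).
It also fails if it takes over 42 s, if anything falls off the work surface, if the arm or the gripper's body presses on something with over 40 N, if the wrist force passes 120 N, or if a joint passes its speed limit or range.

## Working session

There is one attempt and no reset: what is moved stays moved. The work goes in short steps, Python scripts to look and compute and a tool call to move; the robot and the scene stay as the last step left them, time stands still between calls to the robot, and variables do not carry over. Pictures are saved under pics/ and viewed, about 8 in all and at most 12, crops included, and the job is handed in when it is done.

Besides the shell and the picture viewer there is one more tool, called after ">>>" as a command line: name --pt "numbers of a row" for each row, then --argument value for the rest. move_arm: Moves the arm, as the interface text tells. Its arguments: {"type":"object","properties":{"moves":{"type":"array"},"grip_force":{"type":"number"}},"required":["moves"]}

```bash
mkdir -p pics; cat > h.py <<'E'
import numpy as np, cv2
from station import bot
def cam(n):
    c=bot.read_camera(n); c['R']=cv2.Rodrigues(np.array(c['rvec'],float))[0]; c['t']=np.array(c['tvec'],float).ravel(); return c
def pts(c,uv):
    """world points from depth at pixels uv (N,2)"""
    uv=np.asarray(uv,float).reshape(-1,2)
    n=cv2.undistortPoints(uv[:,None],np.array(c['camera_matrix']),np.array(c['dist_coeffs']))[:,0]
    z=c['z_map'][uv[:,1].astype(int),uv[:,0].astype(int)]
    p=np.c_[n*z[:,None],z]
    return (p-c['t'])@c['R']
def cloud(c):
    h,w=c['z_map'].shape; u,v=np.meshgrid(np.arange(w),np.arange(h))
    return pts(c,np.c_[u.ravel(),v.ravel()]).reshape(h,w,3)
def proj(c,P):
    return cv2.projectPoints(np.asarray(P,float).reshape(-1,3),np.array(c['rvec'],float),np.array(c['tvec'],float),np.array(c['camera_matrix']),np.array(c['dist_coeffs']))[0][:,0]
def redmask(c):
    h=cv2.cvtColor(c['frame'],cv2.COLOR_BGR2HSV)
    return (((h[...,0]<8)|(h[...,0]>172))&(h[...,1]>130)&(h[...,2]>60)&(c['z_map']>0))
E
python3 - <<'E'
from h import *
a=cam('scene');b=cam('side');w=cam('wrist')
for n,c in zip('abw',(a,b,w)):
    m=redmask(c);P=cloud(c)[m]
    print(n,m.sum(),-c['R'].T@c['t'],P.min(0) if len(P) else '',P.max(0) if len(P) else '')
cv2.imwrite('pics/1.png',a['frame']);cv2.imwrite('pics/2.png',b['frame'])
cv2.imwrite('pics/3.png',w['frame'])
E
```

```text
a 4470 [1.24556735 0.12172284 0.95531568] [-0.06317551 -0.07361992  0.00362109] [0.67396941 0.15622143 0.55559035]
b 2838 [ 0.04780548 -0.84358692  0.68909814] [-0.03346122 -0.10672699  0.00497394] [0.64377824 0.27213314 0.58668025]
w 8830 [0.62435457 0.08173789 0.37289807] [ 0.47338804 -0.07749786  0.00905681] [0.55683563 0.14914091 0.03877317]
```

View pics/1.png

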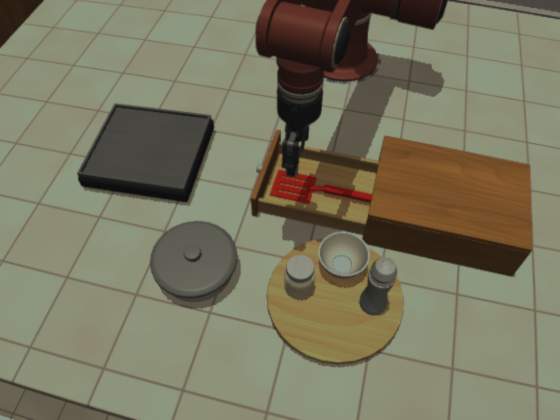

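View pics/2.png

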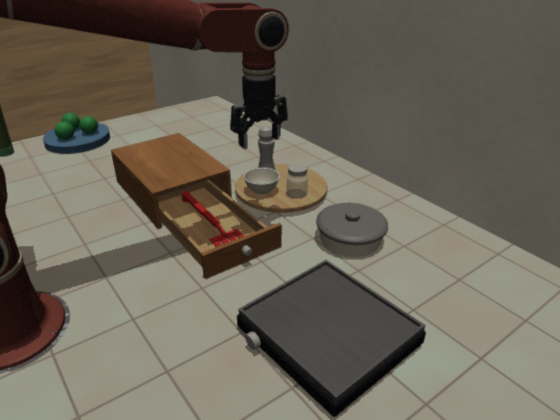

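The first picture shows the drawer opening toward world −y (front at about px 265,180), the red spatula at 275–370,190, the griddle at 150,150 and the keeper at 195,255. In the second picture the griddle is at 330,325, the cabinet is behind it, and the arm is clear of everything.

```bash
python3 - <<'E'
from h import *
a=cam('scene');b=cam('side');w=cam('wrist')
def rect(P):
    r=cv2.minAreaRect((P[:,:2]*1000).astype(np.float32)); return np.round(r[0],1),np.round(r[1],1),round(r[2],2)
for n,c in zip('abw',(a,b,w)):
    C=cloud(c);X=C.reshape(-1,3)
    box=(X[:,0]>.35)&(X[:,0]<.9)&(X[:,1]>-.1)&(X[:,1]<.6)
    if n!='w':
        t=np.zeros(C.shape[:2],np.uint8); h=cv2.cvtColor(c['frame'],cv2.COLOR_BGR2HSV)
        t[(abs(C[...,2]-.112)<.006)&(C[...,1]>.1)&(C[...,0]>.3)&(h[...,0]<25)&(h[...,1]>80)]=1
        k,l,s,_=cv2.connectedComponentsWithStats(t); i=1+s[1:,4].argmax()
        print(n,'top',rect(C[l==i]),C[l==i][:,2].mean())
        t[:]=0; t[(C[...,2]>.04)&(C[...,2]<.065)&(C[...,1]<-.15)&(C[...,0]>.2)&(h[...,2]<90)&(C[...,0]<.8)]=1
        k,l,s,_=cv2.connectedComponentsWithStats(t); i=1+s[1:,4].argmax()
        print(n,'griddle',rect(C[l==i]),np.median(C[l==i][:,2]))
    m=redmask(c)&(C[...,2]<.06)&(C[...,0]>.4)&(C[...,1]<.3)&(C[...,1]>-.2)
    P=C[m]; print(n,'red',m.sum(),P.min(0),P.max(0))
    hi=P[P[:,2]>.024]; lo=P[P[:,2]<.02]
    for q in(hi,lo): 
        if len(q)>20: 
            print('  n',len(q),rect(q),'mean',q.mean(0), 'line',cv2.fitLine(q[:,:2].astype(np.float32),cv2.DIST_HUBER,0,.01,.01).ravel())
E
```

```text
a top (array([515.7, 320.3]), array([329.5, 233.9]), 88.67) 0.11133341879626174
a griddle (array([ 510.1, -392. ]), array([249.3, 266.1]), 3.33) 0.04944209866611314
a red 1371 [ 0.47611492 -0.07377689  0.00670205] [0.55838173 0.1561662  0.03959972]
  n 414 (array([519.1,  83.1]), array([146.5,  19.9]), 86.74) mean [0.52190418 0.0943934  0.03300693] line [0.03323535 0.9994475  0.52180254 0.08345313]
  n 924 (array([516.9, -19.8]), array([107.8,  81.6]), 88.37) mean [ 0.51971176 -0.02541466  0.0138361 ] line [ 0.04471654 -0.9989997   0.52020925 -0.01839907]
b top (array([514.8, 318.2]), array([339.7, 231.6]), 88.72) 0.11200652491382941
b griddle (array([ 505.8, -398.1]), array([248.2, 266.3]), 3.58) 0.050600599380441966
b red 641 [ 0.47675595 -0.02254662  0.00761021] [0.56105001 0.27131374 0.04127543]
  n 319 (array([519. , 130.2]), array([224.7,  20.7]), 89.33) mean [0.51764052 0.12798217 0.03395543] line [0.01712854 0.9998533  0.5167627  0.12456776]
  n 299 (array([522.9, 125. ]), array([293.3,  83.8]), 88.22) mean [0.51703295 0.01458872 0.01389665] line [0.07558588 0.9971393  0.51730406 0.05278913]
w red 8830 [ 0.47535635 -0.07695271  0.00963294] [0.55705801 0.14851924 0.03851324]
  n 2817 (array([518.4,  81.7]), array([134. ,  18.4]), 88.28) mean [0.5198457  0.09198601 0.03454457] line [0.02683087 0.99964    0.5198457  0.09198601]
  n 5880 (array([516.2, -15. ]), array([122.6,  80.6]), 88.8) mean [ 0.516351   -0.02625392  0.01418683] line [ 0.49344367 -0.86977774  0.5127202  -0.02559866]
```

View pics/3.png

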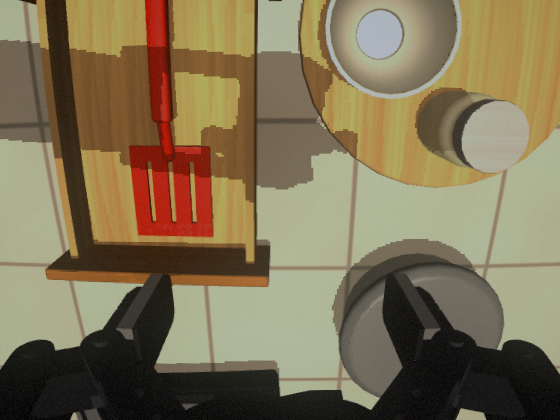

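The wrist view shows the jaws opening along world x, square to the handle. Spatula tip is at y≈−0.076, so the grip point is at about (0.5195, 0.069, 0.028). The cabinet face is at y≈0.155 and the griddle centre at about (0.508, −0.395). I'll move above the grip point and look from there.

>>> move_arm --pt "-27 17 -25 0 0 0 1" --pt "-53 34 -50 0 0 0 1" --pt "-79 51 -75 0 0 0 1" --pt "-105 69 -100 0 0 -0.027 1" --pt "-105 69 -100 0 0 -0.027 1" --pt "-105 69 -100 0 0 -0.027 1" --pt "-105 69 -100 0 0 -0.027 1" --grip_force 70

```text
t: 0.88
position: [0.5206, 0.069, 0.146]
tool_rot: [[0.027, 1.0, 0.002], [1.0, -0.027, -0.0], [-0.0, 0.002, -1.0]]
force: [-0.1, -0.5, 1.0]
opening: 0.0854
```

```bash
python3 - <<'E'
from h import *
s=bot.sense();print(s['t'],s['position'],s['tool_rot'],s['force'],s['opening'])
for n in('wrist','scene'):
    c=cam(n);C=cloud(c);m=redmask(c)&(C[...,2]<.06)&(C[...,2]>.0)&(C[...,0]>.45)&(C[...,1]<.3)&(C[...,1]>-.2)
    P=C[m];print(n,m.sum(),P.min(0),P.max(0))
    for y in(0.03,.05,.06,.07,.08,.1):
        q=P[(abs(P[:,1]-y)<.004)]
        if len(q)>5: print(y,len(q),np.percentile(q,[2,98],axis=0).round(4)[:, [0,2]].tolist())
    if n=='wrist': cv2.imwrite('pics/4.png',c['frame'])
E
```

```text
0.8833 [0.52061952 0.06897837 0.14601948] [[ 2.65125644e-02  9.99647203e-01  1.59822677e-03]
 [ 9.99648465e-01 -2.65122528e-02 -2.15892309e-04]
 [-1.73443551e-04  1.60338880e-03 -9.99998700e-01]] [-0.07866945 -0.53315088  1.00805799] 0.08536158467783422
wrist 12764 [ 0.47544755 -0.07606626  0.00846004] [0.55716872 0.15556645 0.03854309]
0.03 126 [[0.5121, 0.0234], [0.5225, 0.0292]]
0.05 234 [[0.51, 0.0332], [0.5256, 0.0375]]
0.06 259 [[0.51, 0.0334], [0.5258, 0.0374]]
0.07 270 [[0.5103, 0.0334], [0.526, 0.0375]]
0.08 298 [[0.5101, 0.0333], [0.5262, 0.0373]]
0.1 316 [[0.5108, 0.033], [0.5267, 0.0375]]
scene 1350 [ 0.47598793 -0.07357168  0.00760736] [0.55897349 0.15593012 0.04080775]
0.03 16 [[0.5181, 0.0172], [0.5218, 0.0288]]
0.05 22 [[0.5125, 0.0256], [0.5272, 0.038]]
0.06 22 [[0.5119, 0.0297], [0.5282, 0.0395]]
0.07 25 [[0.5128, 0.0256], [0.5272, 0.0377]]
0.08 26 [[0.5102, 0.0289], [0.5285, 0.0398]]
0.1 23 [[0.5134, 0.0286], [0.5294, 0.039]]
```

View pics/4.png

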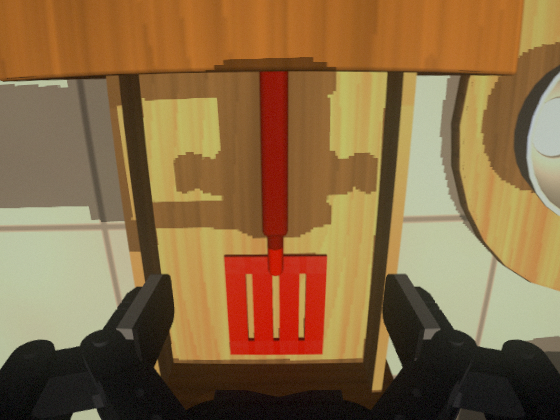

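Wrist view: bar is centred at px 275, running vertically between the open fingers (150 and 405), with both drawer walls clear. The bar top reads z≈0.036 as expected. Next I descend and grip.

>>> move_arm --pt "-1 0 -35 0 0 0 1" --pt "-1 0 -70 0 0 0 1" --pt "-1 0 -95 0 0 0 1" --pt "-1 0 -110 0 0 0 1" --pt "-1 0 -117 0 0 0 1" --pt "-1 0 -117 0 0 0 1" --pt "-1 0 -117 0 0 0 0" --pt "-1 0 -117 0 0 0 0" --pt "-1 0 -117 0 0 0 0" --pt "-1 0 -117 0 0 0 0" --pt "-1 0 -117 0 0 0 0" --pt "-1 0 -117 0 0 0 0" --pt "-1 0 -117 0 0 0 0" --pt "-1 0 -117 0 0 0 0" --pt "-1 0 -117 0 0 0 0" --pt "-1 0 -117 0 0 0 0"

```text
t: 2.32
position: [0.5198, 0.069, 0.0293]
tool_rot: [[0.027, 1.0, 0.002], [1.0, -0.027, 0.0], [0.0, 0.002, -1.0]]
force: [-1.5, -0.7, 6.2]
opening: 0.0168
```

Gripped: opening is 16.8 mm on the 18 mm bar. Next I lift slightly and tip the spatula about its handle end.

>>> move_arm --pt "0 0 3 0 0 0 0" --pt "0 0 6 0 0 0 0" --pt "0 0 15 -0.05 0.001 0 0" --pt "0 1 24 -0.1 0.003 0 0" --pt "0 2 32 -0.15 0.004 0 0" --pt "0 3 41 -0.2 0.005 0 0" --pt "0 3 41 -0.2 0.005 0 0" --pt "0 3 41 -0.2 0.005 0 0"

```text
t: 2.98
position: [0.5188, 0.0726, 0.0691]
tool_rot: [[0.025, 1.0, -0.005], [0.98, -0.026, -0.197], [-0.198, 0.0, -0.98]]
force: [0.7, -0.2, -1.4]
opening: 0.0164
```

```bash
cat > chk.py <<'E'
from h import *
import sys
s=bot.sense();print(s['t'],s['position'].round(4) if hasattr(s['position'],'round') else s['position'],np.round(s['force'],1),np.round(s['moment'],2),s['opening'],np.round(s['joint_pos'],2))
for n in('scene','side'):
    c=cam(n);C=cloud(c);m=redmask(c)&(C[...,0]>.4)&(C[...,0]<.65)&(C[...,2]<.28)&(C[...,1]<.35)&(C[...,1]>-.6)
    k,l,st,_=cv2.connectedComponentsWithStats(m.astype(np.uint8)); 
    P=C[m];
    print(n,m.sum(),P.min(0).round(3),P.max(0).round(3))
    for y in np.arange(P[:,1].min()+.005,P[:,1].max(),.03):
        q=P[abs(P[:,1]-y)<.005]
        if len(q)>3: print('  y%.3f x%.3f z%.3f n%d'%(y,np.median(q[:,0]),np.median(q[:,2]),len(q)))
    cv2.imwrite('pics/%s_%s.png'%(sys.argv[1],n),c['frame'])
E
python3 chk.py tilt
```

```text
2.9833 [0.5188 0.0726 0.0691] [ 0.7 -0.2 -1.4] [ 0.09 -0.01 -0.03] 0.016396189339719706 [ 0.1   0.03  1.96 -0.21  1.19  0.21]
scene 1423 [ 0.42  -0.088  0.007] [0.582 0.155 0.144]
  y-0.083 x0.435 z0.015 n13
  y-0.053 x0.513 z0.078 n124
  y-0.023 x0.521 z0.072 n118
  y0.007 x0.521 z0.066 n113
  y0.037 x0.521 z0.074 n17
  y0.067 x0.522 z0.078 n8
  y0.097 x0.526 z0.069 n17
  y0.127 x0.525 z0.063 n33
side 746 [ 0.467 -0.079  0.008] [0.598 0.272 0.123]
  y-0.074 x0.511 z0.081 n46
  y-0.044 x0.512 z0.076 n50
  y-0.014 x0.513 z0.070 n57
  y0.016 x0.514 z0.065 n55
  y0.046 x0.517 z0.074 n29
  y0.076 x0.527 z0.073 n10
  y0.226 x0.514 z0.033 n22
```

The blade slope is 0.2 as commanded, tip is at z≈0.08, and contact forces are near zero. Next I tip a bit further and draw out along the handle.

>>> move_arm --pt "0 2 9 -0.05 0.001 0 0" --pt "0 5 18 -0.1 0.003 0 0" --pt "0 8 27 -0.16 0.004 0 0" --pt "0 8 27 -0.16 0.004 0 0" --pt "0 8 27 -0.16 0.004 0 0" --pt "0 -4 31 -0.16 0.004 0 0" --pt "-1 -19 37 -0.16 0.004 0 0" --pt "-1 -37 44 -0.16 0.004 0 0" --pt "-2 -57 51 -0.16 0.004 0 0" --pt "-2 -57 51 -0.16 0.004 0 0"

```text
t: 3.92
position: [0.517, 0.0112, 0.1214]
tool_rot: [[0.029, 1.0, -0.009], [0.935, -0.031, -0.353], [-0.353, 0.002, -0.936]]
force: [0.9, 0.4, -1.2]
opening: 0.0165
```

```bash
python3 chk.py out
```

```text
3.9167 [0.517  0.0112 0.1214] [ 0.9  0.4 -1.2] [ 0.21 -0.05  0.  ] 0.016502284693520906 [ 0.06 -0.04  1.95 -0.38  1.28  0.21]
scene 1709 [ 0.402 -0.157 -0.004] [0.584 0.155 0.192]
  y-0.122 x0.515 z0.155 n140
  y-0.092 x0.509 z0.143 n125
  y-0.062 x0.515 z0.132 n128
  y-0.032 x0.518 z0.131 n27
  y-0.002 x0.520 z0.132 n37
  y0.058 x0.521 z0.109 n36
  y0.088 x0.524 z0.099 n35
  y0.118 x0.524 z0.086 n36
  y0.148 x0.526 z0.075 n34
side 618 [ 0.473 -0.132 -0.001] [0.648 0.269 0.159]
  y-0.127 x0.514 z0.155 n70
  y-0.097 x0.510 z0.145 n41
  y-0.067 x0.514 z0.134 n38
  y-0.037 x0.511 z0.128 n21
  y-0.007 x0.512 z0.131 n28
  y0.023 x0.527 z0.124 n4
  y0.083 x0.514 z0.099 n10
  y0.113 x0.518 z0.087 n14
  y0.143 x0.518 z0.077 n6
  y0.173 x0.524 z0.068 n5
```

View pics/out_side.png

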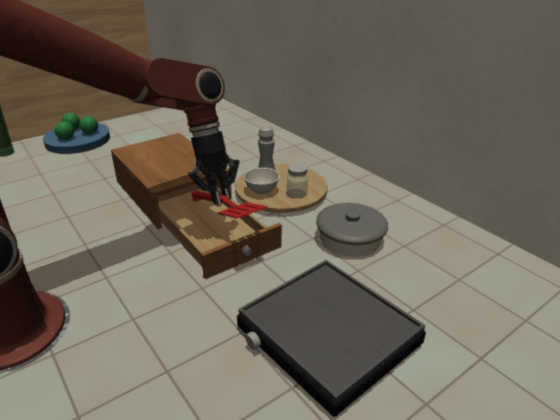

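Side view: spatula is held at (230,208) with the blade raised above the drawer front and the handle still slightly under the cabinet. I'll continue out, then level it over the griddle (330,325).

>>> move_arm --pt "0 -15 6 0 0 0 0" --pt "0 -35 13 0 0 0 0" --pt "0 -55 20 0 0 0 0" --pt "-1 -75 27 0 0 0 0" --pt "-1 -95 34 0 0 0 0" --pt "-2 -115 41 0 0 0 0" --pt "-2 -137 48 0 0 0 0" --pt "-3 -160 56 0 0 0 0" --pt "-3 -185 60 0 0 0 0" --pt "-4 -210 60 0 0 0 0" --pt "-4 -235 60 0.06 0 0 0" --pt "-5 -258 57 0.12 0 0 0" --pt "-5 -278 54 0.18 0 0 0" --pt "-6 -293 51 0.24 0 0 0" --pt "-6 -303 48 0.3 0 0 0" --pt "-6 -309 46 0.36 0 0 0" --pt "-6 -309 45 0.36 0 0 0" --pt "-6 -309 45 0.36 0 0 0" --pt "-6 -309 45 0.36 0 0 0" --pt "-6 -309 45 0.36 0 0 0"

```text
t: 5.68
position: [0.511, -0.2928, 0.165]
tool_rot: [[0.024, 1.0, -0.009], [1.0, -0.024, -0.0], [-0.0, -0.009, -1.0]]
force: [0.4, -0.5, -1.3]
opening: 0.0166
```

```bash
python3 chk.py fin; python3 -c "
from h import *
s=bot.sense();print(s['tool_rot'],s['dq'])"
```

```text
5.6833 [ 0.511  -0.2928  0.165 ] [ 0.4 -0.5 -1.3] [0.04 0.01 0.01] 0.016642771502324644 [-0.64  0.04  1.77 -0.01  1.35 -0.62]
scene 1538 [ 0.403 -0.508  0.044] [ 0.57  -0.116  0.251]
  y-0.503 x0.416 z0.049 n4
  y-0.473 x0.430 z0.050 n6
  y-0.443 x0.432 z0.050 n4
  y-0.413 x0.514 z0.149 n102
  y-0.383 x0.512 z0.149 n95
  y-0.353 x0.526 z0.149 n73
  y-0.263 x0.514 z0.170 n32
  y-0.233 x0.515 z0.171 n31
  y-0.203 x0.518 z0.170 n36
  y-0.173 x0.520 z0.169 n33
  y-0.143 x0.520 z0.169 n37
side 2008 [ 0.452 -0.437  0.016] [0.649 0.095 0.236]
  y-0.432 x0.506 z0.151 n200
  y-0.402 x0.505 z0.150 n150
  y-0.372 x0.507 z0.150 n145
  y-0.342 x0.508 z0.150 n94
  y-0.312 x0.508 z0.169 n55
  y-0.282 x0.582 z0.053 n10
  y-0.222 x0.505 z0.166 n7
  y-0.192 x0.507 z0.169 n18
  y-0.162 x0.509 z0.171 n29
  y-0.132 x0.507 z0.167 n51
[[ 2.37541495e-02  9.99679889e-01 -8.70978342e-03]
 [ 9.99717644e-01 -2.37585626e-02 -4.03556982e-04]
 [-6.10359733e-04 -8.69773801e-03 -9.99961988e-01]] [-0.00202446  0.00054882 -0.00714485  0.00132124 -0.00054713 -0.00234393]
```

View pics/fin_side.png

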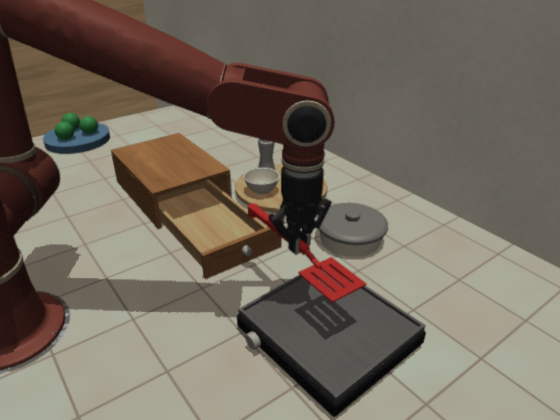

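View pics/fin_scene.png

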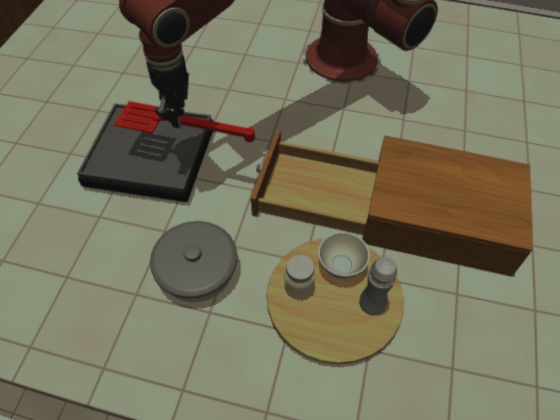

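Both views show the blade level over the griddle (335,280 side; 140,118 scene). Its centre measures about (0.509, −0.39, 0.150), within 6 mm of the griddle centre, and the bystanders haven't moved. I'm handing the job in.

```bash
python3 -c "
from station import bot
print(bot.close_job())"
```

```text
the job is handed in; nothing more can be done
None
```

The job is handed in: the spatula is held level with its blade over the middle of the griddle. No verdict was reported.

- **What I did:** I gripped the handle at its grip point and lifted it about 6 mm. I then tipped it blade-up to about 0.36 rad around the handle end, drew it out diagonally over the drawer front, and levelled it over the griddle.
- **Final position:** The blade centre measured about (0.509, −0.39, 0.150) m. That is within about 10 mm of the griddle centre and about 100 mm above the plate.
- **Held and still:** The blade showed no measurable slope. The fingers were closed on the bar (16.6 mm) and the joints were essentially still.
- **Forces and bystanders:** Measured tool force was under 2 N at each stop while tipping and drawing out. In the final pictures the keeper and the things on the lazy susan were where they started.
- **Discrepancies:** The two cameras disagreed by up to about 6 mm on the griddle centre. The arm also stopped about 5 mm short of the commanded y. Both are well inside the 60 mm limit, and no check failed.

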